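Hold the bench waste can open by its lever and ease the lid shut

ROBOT

A 6-joint arm with a two-finger parallel gripper is mounted at the origin on the work surface. World frame = base frame: x ahead of the robot, y to its left, z up, the work surface at z = 0. Lengths are in m, angles in degrees, forces in N, time in s.
With the tool pointing down it reaches from about 0.325 to 0.9 m from the base axis. Payload 3.5 kg.
Tool frame: the origin (TCP) lies midway between the tips of the shut fingers; the grasp point (between the pads) lies 19 mm behind it; z points along the fingers, y is the direction in which the jaws open and shut (so a half turn about z gives the same grasp; the last joint's range is limited). The gripper opens to 85 mm and grips with 20 to 120 N. Pads are 22 mm wide; open, the fingers measure 114 mm over their backs; the gripper's body (76 mm by 85 mm) begins 54 mm behind the grasp point. The pads swing forward as they close: fully open they stand 13 mm farther back than shut.
Start: joints at [63.346, 15.837, -1.513, 72.651, 0, 84.076], TCP at [0.221, 0.585, 0.231] pointing down, gripper open.
Joint ranges: [-178.77, 178.77], [-48.84, 107.48], [-61.69, 71.31], [-111.58, 123.2], [-90, 87.43], [-180, 180]. Speed limits (degrees/s): [147.25, 147.25, 180, 180, 180, 180].

INTERFACE

Orientations are given as [roll, pitch, yaw] about the fixed x, y, z axes, in that order (R = Rz(yaw) Ry(pitch) Rx(roll)).
In Python, from plant import readout, eyes, bot gives the robot as it stands. The module is installed in compiled form; this text tells all that it offers.
- The arm moves only by the shell command python3 -m inch 'ROWS' [FORCE]. ROWS is JSON, a list of rows, each a list of 3 entries, a list of its own where there are three numbers: the shift along the tool's x, y, z in cm, then the turn, a rotation vector about the tool's x, y, z in rad, then the finger opening in cm, from 0 to 8.54. A call has 1 to 8 rows; each row is the pose to reach, as a shift and turn from the pose commanded when the call began, along the tool's axes at that moment; what a row does not reach only later rows make up. A row lasts 1/12 s, in which the tool goes at most 41.7 mm and 7.16 degrees, less where a joint would pass 70% of its speed; a pose out of reach is approached as far as the arm can. A call with a gripper value outside its range is refused whole. The fingers move at their own pace and stop on an object; FORCE is the grip in N (left out, the last holds). Time passes only in rows, so rows that repeat a pose let the fingers close. It gives the time, the measured TCP pose, the force and the opening at its end, in the units of the state.
- readout.sense(): the state, without advancing time (a new reading comes with each control period).
- eyes.grab_frame(name): name is "scene" or "top" or "wrist"; returns a dict with "image" (384x512x3 uint8, red, green, blue), "depth" (384x512 float32, m along the optical axis (not along the pixel's ray), 0 where there is no reading), "fx", "fy", "cx", "cy" (pixels), "position" and "attitude" of the camera in the world. Camera axes: x right, y up, looking along -z (the intrinsics and any distortion apply to the point x, -y, -z); pixel columns grow to the right and rows downward; lengths in m; the calibration is good to about 2 mm. The wrist camera is an equidistant fisheye: a pixel r from the principal point sees the ray r / f radians off the axis. A picture is of the moment at which its call begins.
- bot.hand_in(): hands the job in, once; it reports no verdict.
The state is a dict: "time_s": time; "joints": joint angles; "qd": joint speeds; "tau": joint torques, N m; "position": TCP position; "ee_rot": TCP orientation; "ft_force": force on the tool from outside, world axes, zero at the start; "ft_torque": the same for the moment, N m; "width": finger opening in m.
Only numpy, scipy, OpenCV 4.12 (cv2) and the standard library are available. Lean on these libraries where they do the work, as an engineer would, in place of code of your own. Each camera call takes 0.05 s, during which the arm holds its last target.

TASK

Hold the lidded waste can on the bench open for me while I drop in some used wipes: with your fingertips press the lever at its foot all the way down so that the lid stands wide open, keep it there for three full seconds, then let the lever up slowly all the way so that the lid comes down gently and does not slam, and take your hand clear. Work the lid only through the lever, never by hand; do not shift, tip or lift the can, and leave the things around it alone.

Things in the scene. Friction and masses are not known exactly. Their poses are not given: they have to be found in the camera images.
- can: Round brushed-steel waste can, black foot ring, loose on four rubber feet; 160 mm across, 248 mm high with the lid shut, 1.5 kg. Origin on its axis at the bench, z up; its -x points to the side where the lever sticks out, +x to the lid's hinge. Rod channel and hinge ears stick out behind to x = +120 mm. The lid swings up and back; its front edge rises to about 425 mm.
- lever_pad (a point): Centre of the top of the black tread on the lever's paddle, where to press: 145 mm from the can's axis along its -x, 65 mm clear of its wall. Steel paddle 50 mm long (outwards), 64 mm wide (tread 38 x 50), level when up. Its top is 42 mm above the bench with the lever up, about 17 mm with it right down (nose on the bench); it moves nearly straight down and tips outwards 0.235 rad.
- lever (a joint): Angle of the lever (rad): 0 up, about 0.235 pressed right down on the bench, which is a hard stop: do not drive on into it. Pressing takes about 4 to 8 N at first (10 N if brisk), falling to 1 to 3 N when down; only the lid's weight raises it again.
- lid_hinge (a joint): Angle of the lid (rad): 0 shut, about 1.24 with the lever right down; above 1.0 it is wide open. It follows the lever through the linkage, turning 5.25 times as far; 1 mm at the tread is about 0.05 rad of lid. Let go, it falls shut and slams; a way down spread evenly over two seconds or more is gentle.
- lid: The can's slightly domed steel lid, a disc 166 mm across and 20 mm high; origin at the middle of its underside, 228 mm above the bench when shut; z is its outer normal. Not to be touched.
- wash_bottle: Bystander: translucent squeeze wash bottle with bent spout, 68 mm across, 203 mm high; origin under its centre. Stands loose beside the can.
- funnel: Bystander: white funnel standing mouth down, 92 mm across, 110 mm high; origin under its centre. Stands loose beside the can.
- carton: Bystander: closed cardboard carton 80 x 60 x 55 mm high; origin under its centre. Loose, to one side of the lever.
- tape_roll: Bystander: roll of amber tape lying flat, 90 mm across, 24 mm high; origin under its centre. Loose, to one side of the lever.

How it is judged:
By the outcome, as a careful person would: the job done as asked, in the order asked, and still so for the second after the job is handed in, with the robot touching nothing.
It also fails if it takes over 45 s, if anything falls off the work surface, if the arm or the gripper's body presses on something with over 40 N, if the wrist force passes 120 N, or if a joint passes its speed limit or range.

## Working session

There is one attempt and no reset: what is moved stays moved. The work goes in short steps, Python scripts to look and compute and a shell command to move; the robot and the scene stay as the last step left them, time stands still between calls to the robot, and variables do not carry over. Pictures are saved under pics/ and viewed, and the job is handed in when it is done.

```bash
mkdir -p pics; python3 - <<'E'
from plant import readout, eyes
import cv2
s=readout.sense();print(s)
for n in("scene","top"):
    f=eyes.grab_frame(n);cv2.imwrite(f"pics/{n}0.png",cv2.cvtColor(f["image"],cv2.COLOR_RGB2BGR))
    print(n,{k:f[k] for k in f if k not in("image","depth")})
E
```

```text
{'time_s': 0.0, 'joints': array([ 6.33458349e+01,  1.58794979e+01, -1.59827463e+00,  7.26501776e+01,
        1.33511963e-03,  8.40763240e+01]), 'qd': array([-0.02395111,  0.00748405,  0.15077641, -0.06032227, -0.05526714,
        0.02362352]), 'tau': array([-1.00894627e-03, -4.45509982e+01,  2.95202422e+01,  1.66705070e-02,
       -1.14873887e-04,  1.29522130e-05]), 'position': array([0.22087795, 0.58383796, 0.23014271]), 'ee_rot': array([-1.79872871e+02, -1.45328847e-02,  1.59269493e+02]), 'ft_force': array([ 0.30878904,  0.65601415, -0.52924747]), 'ft_torque': array([-0.02609546, -0.0016679 ,  0.0215621 ]), 'width': 0.08517984988959282}
scene {'fx': 462.9152887202729, 'fy': 462.9152887202729, 'cx': 256.26260176528274, 'cy': 195.35996358871077, 'position': array([ 0.50416732, -0.38616895,  1.06387122]), 'attitude': array([ 24.11661422,   0.6718805 , -10.09827654])}
top {'fx': 380.41702201086986, 'fy': 380.41702201086986, 'cx': 257.2123568685402, 'cy': 191.01858445766493, 'position': array([0.42315899, 0.01300608, 1.1535979 ]), 'attitude': array([  7.12822249,   0.13497029, -89.47649926])}
```

View pics/scene0.png

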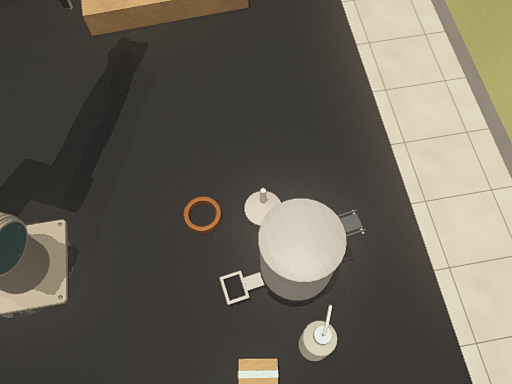

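View pics/top0.png

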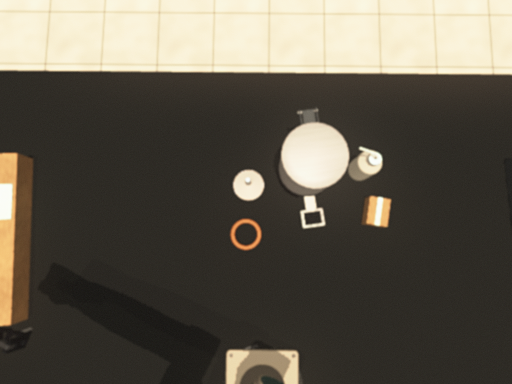

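The can's lever points back at the robot. The tread is near (235,288) in scene and (312,217) in top; the lid is near (302,240) and (315,156). Next I'll measure them.

```bash
cat > h.py <<'E'
import numpy as np,cv2
from scipy.spatial.transform import Rotation as R
from plant import readout, eyes
def pts(f):
    v,u=np.mgrid[0:384,0:512].astype(float);d=f["depth"]
    p=np.stack([(u-f["cx"])/f["fx"]*d,-(v-f["cy"])/f["fy"]*d,-d],-1)
    return p@R.from_euler("xyz",f["attitude"],degrees=True).as_matrix().T+f["position"]
E
python3 - <<'E'
from h import *
np.set_printoptions(precision=4,suppress=True)
for n,tr,roi in(("scene",(235,288),(190,330,190,400)),("top",(312,217),(100,250,200,420))):
    f=eyes.grab_frame(n);P=pts(f)
    u,v=tr;print(n,"tread",P[v,u],P[v-3,u],P[v,u-3],P[v+3,u+3])
    im=f["image"]
    Z=P[...,2];ok=(f["depth"]>0)
    cut=lambda lo,hi,m=None:[P[(ok&(Z>lo)&(Z<hi))&(np.abs(P[...,0]-.7)<.3)&(np.abs(P[...,1]+.15)<.3)]][0]
    L=cut(.232,.27);(c,r)=cv2.minEnclosingCircle(L[:,:2].astype(np.float32));print("lid",c,r,len(L),L[:,2].max())
    q=(ok&(Z>.03)&(Z<.055));m=np.zeros_like(q);m[v-22:v+22,u-22:u+25]=1
    Q=P[q&m];print("paddle",len(Q),Q.mean(0),Q.min(0),Q.max(0), cv2.minAreaRect(Q[:,:2].astype(np.float32)))
    k=6 if n=="top" else 6
    crop=im[v-45:v+45,u-55:u+55];cv2.imwrite(f"pics/{n}1.png",cv2.cvtColor(cv2.resize(crop,None,fx=k,fy=k,interpolation=cv2.INTER_CUBIC),cv2.COLOR_RGB2BGR))
    H=(np.clip(Z,0,.25)/.25*255).astype(np.uint8)
E
```

```text
scene tread [ 0.4867 -0.1479  0.0456] [ 0.4877 -0.1409  0.0438] [ 0.4801 -0.1465  0.0445] [ 0.4921 -0.1557  0.0455]
lid (0.6473006010055542, -0.1209530383348465) 0.10224579274654388 6209 0.2535033972120314
paddle 850 [ 0.4951 -0.1433  0.0404] [ 0.4567 -0.1785  0.0307] [ 0.5454 -0.1101  0.0487] ((0.503864049911499, -0.1414123773574829), (0.08777688443660736, 0.06500395387411118), 8.092622756958008)
top tread [ 0.4871 -0.1437  0.0419] [ 0.4959 -0.1437  0.0424] [ 0.4871 -0.135   0.0415] [ 0.4786 -0.1527  0.0402]
lid (0.6464128494262695, -0.11989448219537735) 0.10200334340333939 3681 0.25256983059810223
paddle 519 [ 0.497  -0.1433  0.0386] [ 0.4551 -0.1796  0.0301] [ 0.5524 -0.0923  0.0547] ((0.5092216730117798, -0.13902223110198975), (0.10727792978286743, 0.06849678605794907), 14.718829154968262)
```

```bash
ls pics
```

```text
scene0.png
scene1.png
top0.png
top1.png
```

View pics/scene1.png

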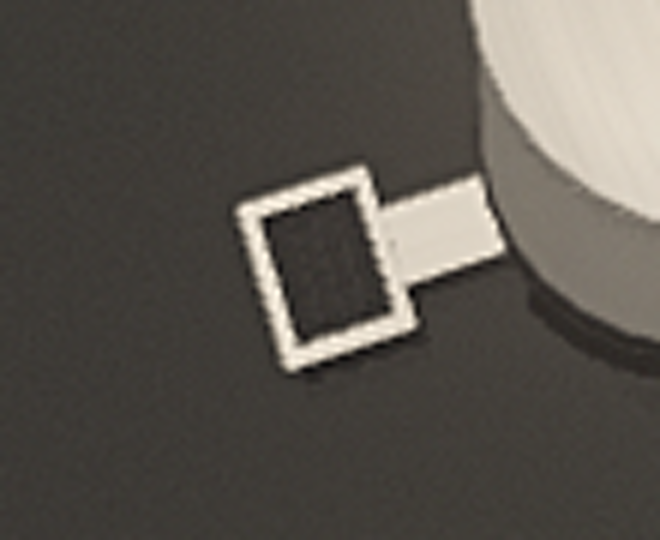

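View pics/top1.png

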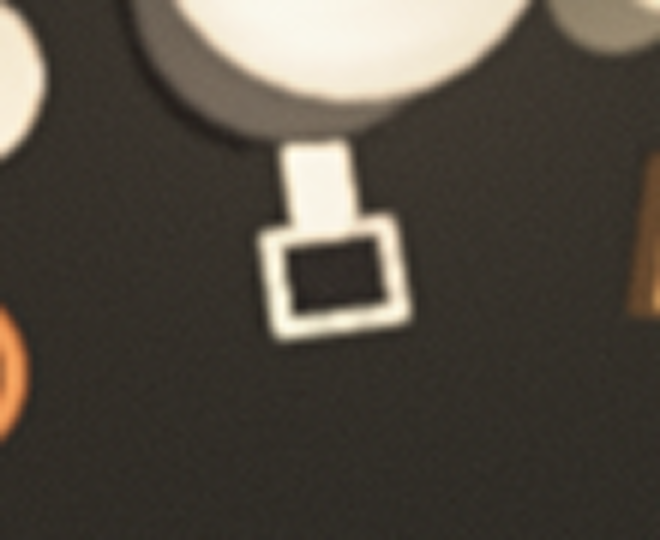

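Both cameras put the tread near (0.487, -0.145, 0.042), and its height agrees with the 42 mm given. Next I'll get the can's heading from the paddle corners and check whether the neighbours leave enough clearance.

```bash
cat >> h.py <<'E'
np.set_printoptions(precision=4,suppress=True)
def ray(f,u,v,z):
    d=R.from_euler("xyz",f["attitude"],degrees=True).apply([(u-f["cx"])/f["fx"],-(v-f["cy"])/f["fy"],-1])
    return f["position"]+d*(z-f["position"][2])/d[2]
def tgt(c,tilt):   # c: unit can +x in xy
    t=np.radians(tilt);c=np.array([c[0],c[1],0]);z=np.sin(t)*c+np.array([0,0,-np.cos(t)])
    x=-np.cos(t)*c+np.array([0,0,-np.sin(t)]);return np.stack([x,np.cross(z,x),z],1)
def rel(p,Rm,p0=None,e0=None):
    s=readout.sense();p0=s["position"] if p0 is None else np.array(p0);e0=s["ee_rot"] if e0 is None else e0
    R0=R.from_euler("xyz",e0,degrees=True)
    return R0.inv().apply(np.array(p)-p0)*100,(R0.inv()*R.from_matrix(Rm)).as_rotvec()
E
python3 - <<'E'
from h import *
T={"scene":((235,288),[(237,208),(362,165),(418,327),(290,373)],[(265,220),(355,190),(390,310),(300,337)]),
"top":((312,217),[(258,235),(393,212),(412,320),(275,340)],[(285,250),(380,237),(388,302),(292,315)])}
for n,((u,v),o,i) in T.items():
    f=eyes.grab_frame(n)
    for q in(o,i):
        W=np.array([ray(f,u-55+a/6-.4,v-45+b/6-.4,.042) for a,b in q])
        (c,wh,an)=cv2.minAreaRect(W[:,:2].astype(np.float32));print(n,W.mean(0),c,wh,an)
    P=pts(f);Z=P[...,2]
    m=(f["depth"]>0)&(Z>.236)&(np.hypot(P[...,0]-.636,P[...,1]+.12)<.12)
    k,lab,st,ce=cv2.connectedComponentsWithStats(m.astype(np.uint8));j=1+st[1:,4].argmax()
    Q=P[lab==j];print("lid",Q[:,:2].mean(0),cv2.minEnclosingCircle(Q[:,:2].astype(np.float32)))
    # objects
    m=(f["depth"]>0)&(Z>.015)&(np.abs(P[...,0]-.6)<.3)&(np.abs(P[...,1]+.15)<.32)
    k,lab,st,ce=cv2.connectedComponentsWithStats(m.astype(np.uint8))
    for j in range(1,k):
        if st[j,4]>60: Q=P[lab==j];print(" obj",ce[j],Q.min(0),Q.max(0))
E
```

```text
scene [ 0.4848 -0.1448  0.042 ] (0.4848322868347168, -0.14484992623329163) (0.049479857087135315, 0.0647951290011406) 9.190644264221191
scene [ 0.4853 -0.1436  0.042 ] (0.4850408732891083, -0.1433180719614029) (0.03526543825864792, 0.04700394719839096) 6.6979875564575195
lid [ 0.6306 -0.1269] ((0.6452813148498535, -0.12166429311037064), 0.09969466179609299)
 obj [293.9408 248.7943] [ 0.4564 -0.206   0.015 ] [0.7495 0.0863 0.252 ]
 obj [202.3103 214.0099] [0.3917 0.0056 0.0151] [0.4807 0.0956 0.0299]
 obj [318.2925 339.1939] [ 0.6025 -0.3258  0.015 ] [ 0.6689 -0.2449  0.2051]
 obj [257.9692 371.0031] [ 0.4645 -0.3559  0.0504] [ 0.549  -0.2973  0.0617]
top [ 0.4851 -0.1447  0.042 ] (0.4851962625980377, -0.1446276307106018) (0.05315645411610603, 0.06728862226009369) 9.292099952697754
top [ 0.4854 -0.1456  0.042 ] (0.48543769121170044, -0.14549675583839417) (0.03175590932369232, 0.048141054809093475) 8.193328857421875
lid [ 0.6276 -0.1236] ((0.6431752443313599, -0.1236192137002945), 0.09790834784507751)
 obj [311.8367 163.1639] [ 0.4551 -0.2065  0.0168] [ 0.7489 -0.0424  0.2512]
 obj [365.4743 164.7816] [ 0.6014 -0.3249  0.0153] [ 0.6668 -0.2457  0.2035]
 obj [248.3715 184.7819] [0.5441 0.0056 0.015 ] [0.6233 0.0842 0.1137]
 obj [376.6618 211.7213] [ 0.4607 -0.3691  0.016 ] [ 0.5483 -0.2978  0.0601]
 obj [245.582 234.418] [0.3923 0.0075 0.0158] [0.4778 0.0933 0.0299]
```

The paddle measures 50 x 65 mm as specified. The pad is at (0.485, -0.145) with heading 9°, which puts the can axis at (0.628, -0.122), matching the lid. The nearest bystander is about 120 mm to one side. I'll hover with the hand tilted 10° away from the can.

```bash
python3 - <<'E'
from h import *
c=np.array([np.cos(np.radians(9)),np.sin(np.radians(9))])
p=np.r_[np.array([.485,-.145])+.004*c,.16]
print(p,rel(p,tgt(c,10)),R.from_matrix(tgt(c,10)).as_euler("xyz",degrees=True))
E
```

```text
[ 0.489  -0.1444  0.16  ] (array([-50.8424, -58.6641,   7.1322]), array([-0.0461, -0.1709, -0.5174])) [-180.   10. -171.]
```

```bash
python3 -m inch '[[[-17,-20,0],[0,0,-0.17],0],[[-17,-20,0],[0,0,-0.17],0],[[-17,-20,0],[0,0,-0.17],0],[[-17,-20,0],[0,0,-0.17],0],[[-17,-20,0],[0,0,-0.17],0],[[-17,-20,0],[0,0,-0.17],0],[[-17,-20,0],[0,0,-0.17],0],[[-17,-20,0],[0,0,-0.17],0]]' 30
cat > r.py <<'E'
from h import *
import sys
z=float(sys.argv[1]);tl=float(sys.argv[2]);o=float(sys.argv[3])
c=np.array([np.cos(np.radians(9)),np.sin(np.radians(9))])
p=np.r_[np.array([.485,-.145])+o*c,z]
print(readout.sense()["joints"],rel(p,tgt(c,tl)))
E
python3 r.py .16 10 .004
```

```text
time_s: 0.97
position: [0.3099, 0.3345, 0.2314]
ee_rot: [-180.0, 0.0, 168.8]
ft_force: [0.2, 0.3, -0.8]
width: -0.0
[ 39.083   -1.4846 -21.3472  70.1598  -0.039   50.3233] (array([-26.8951, -43.4764,   7.1756]), array([-0.0316, -0.1726, -0.3523]))
```

```bash
python3 -m inch '[[[-18,-29,4],[0,-0.12,-0.24],0],[[-18,-29,4],[0,-0.12,-0.24],0],[[-18,-29,4],[0,-0.12,-0.24],0],[[-18,-29,4],[0,-0.12,-0.24],0],[[-18,-29,4],[0,-0.12,-0.24],0],[[-18,-29,4],[0,-0.12,-0.24],0],[[-18,-29,4],[0,-0.12,-0.24],0],[[-18,-29,4],[0,-0.12,-0.24],0]]'
python3 r.py .16 10 .004
```

```text
time_s: 1.63
position: [0.4276, 0.028, 0.193]
ee_rot: [-179.2, 6.9, -177.1]
ft_force: [1.3, 1.3, -0.2]
width: 0.0001
[ -5.0147  -8.0246 -32.3853  58.6784   0.1602  -7.8436] (array([ -4.8197, -17.4725,   4.1539]), array([-0.0296, -0.0545, -0.1052]))
```

```bash
python3 -m inch '[[[-5,-17.3,4],[-0.03,-0.055,-0.105],0],[[-5,-17.3,4],[-0.03,-0.055,-0.105],0],[[-5,-17.3,4],[-0.03,-0.055,-0.105],0],[[-5,-17.3,4],[-0.03,-0.055,-0.105],0],[[-5,-17.3,4],[-0.03,-0.055,-0.105],0],[[-5,-17.3,4],[-0.03,-0.055,-0.105],0],[[-5,-17.3,4],[-0.03,-0.055,-0.105],0],[[-5,-17.3,4],[-0.03,-0.055,-0.105],0]]'
python3 r.py .06 10 .004
```

```text
time_s: 2.3
position: [0.4893, -0.1406, 0.1611]
ee_rot: [179.9, 9.9, -171.0]
ft_force: [-0.6, 0.4, -0.5]
width: -0.0001
[-26.6618   1.2453 -28.2279  52.512    5.7992 -35.2179] (array([ 1.825, -0.384,  9.945]), array([ 0.0012, -0.0021, -0.0008]))
```

```bash
python3 -m inch '[[[0.5,-0.2,2.5],[0,0,0],0],[[0.9,-0.4,5],[0,0,0],0],[[1.4,-0.4,7.5],[0,0,0],0],[[1.6,-0.4,8.8],[0,0,0],0],[[1.6,-0.4,8.8],[0,0,0],0],[[1.6,-0.4,8.8],[0,0,0],0]]'
python3 r.py .06 10 .004
python3 - <<'E'
from h import *
a=[]
for n in("scene","top","wrist"):
    f=eyes.grab_frame(n);im=cv2.cvtColor(f["image"],cv2.COLOR_RGB2BGR)
    if n=="scene": im=cv2.resize(im[190:340,160:360],(533,400))
    elif n=="top": im=cv2.resize(im[100:250,220:420],(533,400))
    cv2.imwrite(f"pics/{n}2.png",im)
E
```

```text
time_s: 2.8
position: [0.4886, -0.1437, 0.0716]
ee_rot: [179.9, 9.8, -171.0]
ft_force: [-0.6, -0.2, -0.3]
width: -0.0001
[-27.0436   7.292  -34.1808  40.5958   5.847  -35.6823] (array([ 0.1705, -0.0766,  1.1436]), array([ 0.0016, -0.0028,  0.0006]))
```

View pics/scene2.png

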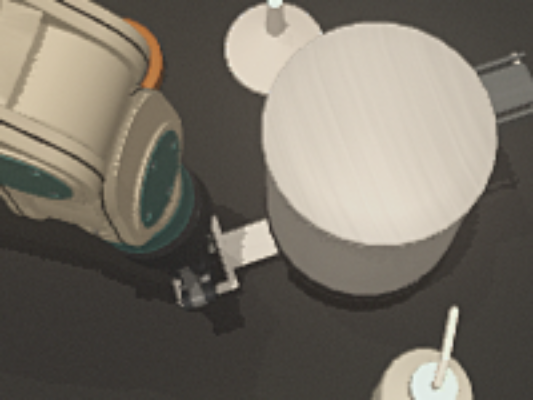

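View pics/wrist2.png

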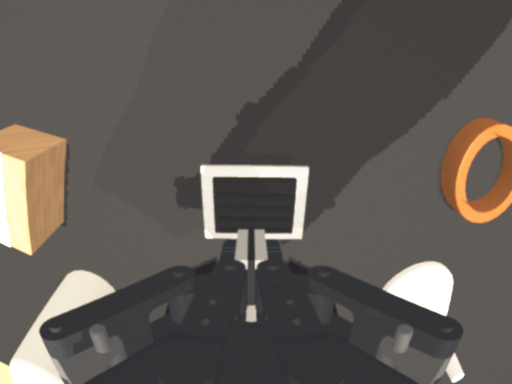

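The fingertips are centred over the paddle and clear of the can (wrist view: tips at (252,232), tread centred at (254,205)). I'll descend to just above contact.

```bash
python3 -m inch '[[[0.1,-0.05,0.6],[0,0,0],0],[[0.2,-0.08,1.2],[0,0,0],0],[[0.3,-0.08,1.7],[0,0,0],0],[[0.37,-0.08,2.1],[0,0,0],0],[[0.41,-0.08,2.3],[0,0,0],0],[[0.41,-0.08,2.3],[0,0,0],0]]'; python3 r.py .044 10 .004
```

```text
time_s: 3.45
position: [0.4886, -0.146, 0.0476]
ee_rot: [179.9, 9.8, -171.1]
ft_force: [0.2, 0.3, 0.5]
width: -0.0001
[-27.2815   9.3396 -35.4219  37.3136   5.8455 -35.7896] (array([0.0029, 0.1595, 0.3671]), array([ 0.0009, -0.0029, -0.0016]))
```

```bash
python3 -m inch '[[[0.02,0,0.1],[0,0,0],0],[[0.03,0,0.2],[0,0,0],0],[[0.05,0,0.3],[0,0,0],0],[[0.07,0,0.4],[0,0,0],0]]'
```

```text
time_s: 3.78
position: [0.4896, -0.1464, 0.0446]
ee_rot: [-180.0, 9.9, -171.1]
ft_force: [-0.2, -0.2, 0.2]
width: 0.0002
```

```bash
python3 -m inch '[[[0.01,0,0.08],[0,0,0],0],[[0.03,0,0.16],[0,0,0],0],[[0.04,0,0.24],[0,0,0],0],[[0.05,0,0.32],[0,0,0],0],[[0.07,0,0.4],[0,0,0],0]]'
```

```text
time_s: 4.2
position: [0.4894, -0.1464, 0.0411]
ee_rot: [-180.0, 9.9, -171.1]
ft_force: [-2.7, 0.8, 5.8]
width: -0.0
```

Contact at 5.8 N, as expected. I'll keep pressing.

```bash
python3 -m inch '[[[0.02,0,0.1],[0,0,0],0],[[0.03,0,0.2],[0,0,0],0],[[0.05,0,0.3],[0,0,0],0],[[0.07,0,0.4],[0,0,0],0],[[0.09,0,0.5],[0,0,0],0],[[0.1,0,0.6],[0,0,0],0],[[0.12,0,0.7],[0,0,0],0],[[0.14,0,0.8],[0,0,0],0]]'; python3 r.py .02 10 .004
```

```text
time_s: 4.87
position: [0.4889, -0.1465, 0.0327]
ee_rot: [-180.0, 9.9, -171.1]
ft_force: [-2.3, 0.4, 5.6]
width: 0.0002
[-27.2794  10.6571 -36.1914  35.154    5.7949 -35.7887] (array([0.1821, 0.2077, 1.2523]), array([-0.0005, -0.0024, -0.0014]))
```

```bash
python3 -m inch '[[[0.02,0,0.1],[0,0,0],0],[[0.03,0,0.2],[0,0,0],0],[[0.05,0,0.3],[0,0,0],0],[[0.07,0,0.4],[0,0,0],0],[[0.09,0,0.5],[0,0,0],0],[[0.1,0,0.6],[0,0,0],0],[[0.12,0,0.7],[0,0,0],0],[[0.14,0,0.8],[0,0,0],0]]'; python3 - <<'E'
from h import *
f=eyes.grab_frame("scene");im=cv2.cvtColor(f["image"],cv2.COLOR_RGB2BGR)
cv2.imwrite("pics/scene3.png",cv2.resize(im[150:350,150:400],(750,600)))
E
```

```text
time_s: 5.53
position: [0.4891, -0.1464, 0.0239]
ee_rot: [-180.0, 9.9, -171.1]
ft_force: [-3.5, -0.9, 3.5]
width: 0.0001
```

View pics/scene3.png

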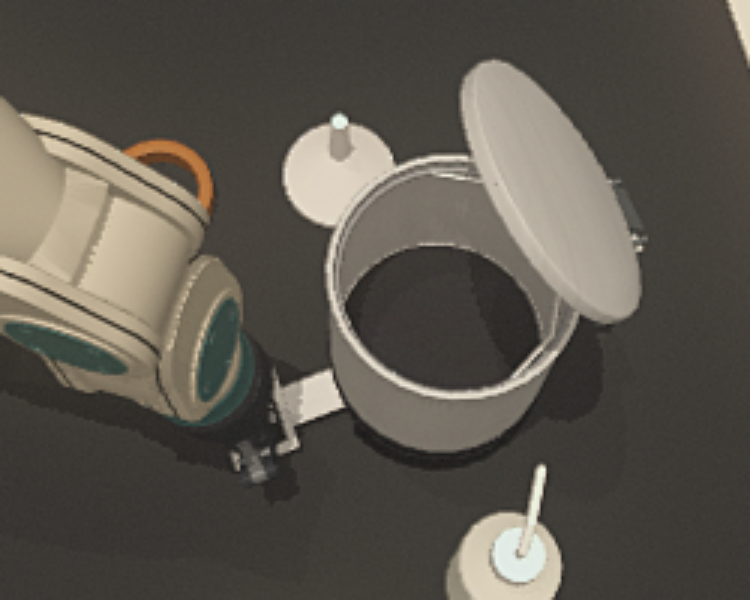

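The lid is largely open (about 0.95 rad) and the can hasn't moved. I'll do the last few millimetres in small steps, easing slightly outward to relieve the small sideways force.

```bash
python3 -m inch '[[[0.03,0,0.06],[0,0,0],0],[[0.06,0,0.12],[0,0,0],0],[[0.09,0,0.18],[0,0,0],0],[[0.12,0,0.24],[0,0,0],0],[[0.15,0,0.3],[0,0,0],0]]'
```

```text
time_s: 6.0
position: [0.4894, -0.1463, 0.0213]
ee_rot: [180.0, 10.0, -171.0]
ft_force: [0.8, 1.4, 3.5]
width: 0.0003
```

```bash
python3 -m inch '[[[0.01,0,0.05],[0,0,0],0],[[0.02,0,0.1],[0,0,0],0]]'
```

```text
time_s: 6.17
position: [0.4893, -0.1465, 0.0203]
ee_rot: [180.0, 10.0, -171.0]
ft_force: [1.0, 1.5, 2.3]
width: 0.0001
```

```bash
python3 -m inch '[[[0.01,0,0.05],[0,0,0],0],[[0.02,0,0.1],[0,0,0],0]]'
```

```text
time_s: 6.33
position: [0.489, -0.1467, 0.0191]
ee_rot: [-180.0, 10.0, -171.1]
ft_force: [1.2, 1.6, 2.7]
width: 0.0001
```

```bash
python3 -m inch '[[[0.01,0,0.04],[0,0,0],0],[[0.01,0,0.08],[0,0,0],0]]'
```

```text
time_s: 6.5
position: [0.4888, -0.1468, 0.0185]
ee_rot: [-180.0, 9.9, -171.1]
ft_force: [-1.7, 1.1, 8.7]
width: 0.0
```

The force jumped to 8.7 N, so the stop is reached. I'll hold there and look.

```bash
python3 -m inch '[[[0,0,0],[0,0,0],0],[[0,0,0],[0,0,0],0]]'; python3 - <<'E'
from h import *
f=eyes.grab_frame("scene");im=cv2.cvtColor(f["image"],cv2.COLOR_RGB2BGR)
cv2.imwrite("pics/scene4.png",cv2.resize(im[150:350,150:400],(750,600)))
P=pts(f);Z=P[...,2];print("zmax near lid",Z[150:300,280:380][f["depth"][150:300,280:380]>0].max())
m=(f["depth"]>0)&(Z>.25)&(P[...,0]>.58)
Q=P[m];w,V=np.linalg.eigh(np.cov(Q.T));n=V[:,0];print(n,"angle",np.arccos(abs(n[2])),len(Q))
E
```

```text
time_s: 6.67
position: [0.4887, -0.1468, 0.0185]
ee_rot: [-180.0, 9.9, -171.1]
ft_force: [-0.0, 1.2, 4.6]
width: 0.0001
zmax near lid 0.4205907939691771
[0.9359 0.1349 0.3255] angle 1.2392776291214123 1158
```

View pics/scene4.png

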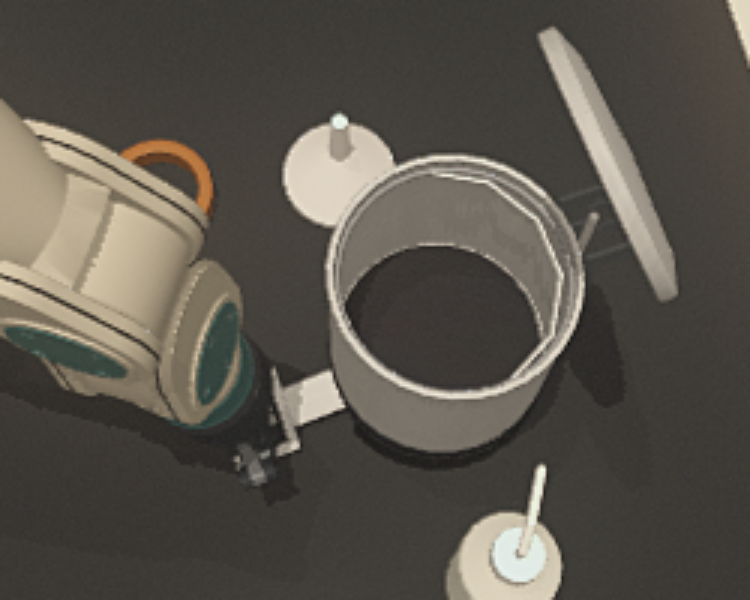

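The lid measures 1.24 rad with its top edge at 0.42 m, so the lever is fully down and the lid wide open. The force is a mild 4.6 N. I'll hold for more than 3 s (about 3.7 s).

```bash

python3 -m inch '[[[0,0,0],[0,0,0],0],[[0,0,0],[0,0,0],0],[[0,0,0],[0,0,0],0],[[0,0,0],[0,0,0],0],[[0,0,0],[0,0,0],0],[[0,0,0],[0,0,0],0],[[0,0,0],[0,0,0],0],[[0,0,0],[0,0,0],0]]'
python3 -m inch '[[[0,0,0],[0,0,0],0],[[0,0,0],[0,0,0],0],[[0,0,0],[0,0,0],0],[[0,0,0],[0,0,0],0],[[0,0,0],[0,0,0],0],[[0,0,0],[0,0,0],0],[[0,0,0],[0,0,0],0],[[0,0,0],[0,0,0],0]]'
python3 -m inch '[[[0,0,0],[0,0,0],0],[[0,0,0],[0,0,0],0],[[0,0,0],[0,0,0],0],[[0,0,0],[0,0,0],0],[[0,0,0],[0,0,0],0],[[0,0,0],[0,0,0],0],[[0,0,0],[0,0,0],0],[[0,0,0],[0,0,0],0]]'
python3 -m inch '[[[0,0,0],[0,0,0],0],[[0,0,0],[0,0,0],0],[[0,0,0],[0,0,0],0],[[0,0,0],[0,0,0],0],[[0,0,0],[0,0,0],0],[[0,0,0],[0,0,0],0],[[0,0,0],[0,0,0],0],[[0,0,0],[0,0,0],0]]'
python3 -m inch '[[[0,0,0],[0,0,0],0],[[0,0,0],[0,0,0],0],[[0,0,0],[0,0,0],0],[[0,0,0],[0,0,0],0],[[0,0,0],[0,0,0],0],[[0,0,0],[0,0,0],0],[[0,0,0],[0,0,0],0],[[0,0,0],[0,0,0],0]]'
python3 -m inch '[[[0,0,0],[0,0,0],0],[[0,0,0],[0,0,0],0],[[0,0,0],[0,0,0],0],[[0,0,0],[0,0,0],0]]'; python3 r.py .044 10 .004
```

```text
time_s: 7.38
position: [0.4887, -0.1468, 0.0185]
ee_rot: [-180.0, 10.0, -171.1]
ft_force: [0.3, 0.6, 4.9]
width: 0.0001
time_s: 8.05
position: [0.4887, -0.1468, 0.0186]
ee_rot: [-180.0, 10.0, -171.1]
ft_force: [0.2, 0.1, 4.5]
width: -0.0
time_s: 8.72
position: [0.4887, -0.1468, 0.0185]
ee_rot: [-180.0, 9.9, -171.1]
ft_force: [-0.5, -0.2, 4.5]
width: 0.0002
time_s: 9.38
position: [0.4887, -0.1468, 0.0185]
ee_rot: [-180.0, 9.9, -171.1]
ft_force: [-1.2, 0.6, 4.1]
width: 0.0002
time_s: 10.05
position: [0.4887, -0.1468, 0.0186]
ee_rot: [-180.0, 9.9, -171.1]
ft_force: [-0.2, 0.9, 5.2]
width: 0.0001
time_s: 10.38
position: [0.4887, -0.1468, 0.0186]
ee_rot: [-180.0, 10.0, -171.1]
ft_force: [-0.5, -0.0, 4.6]
width: -0.0
[-27.3482  11.9054 -36.9419  33.0828   5.8419 -35.8595] (array([-0.4971,  0.2343, -2.4959]), array([-0.0008, -0.0009, -0.0013]))
```

Held 3.9 s at the bottom. Now the slow release, 0.5 mm per row.

```bash

python3 -m inch '[[[-0.01,0,-0.05],[0,0,0],0],[[-0.02,0,-0.1],[0,0,0],0],[[-0.03,0,-0.15],[0,0,0],0],[[-0.04,0,-0.2],[0,0,0],0],[[-0.04,0,-0.25],[0,0,0],0],[[-0.05,0,-0.3],[0,0,0],0],[[-0.06,0,-0.35],[0,0,0],0],[[-0.07,0,-0.4],[0,0,0],0]]'
python3 -m inch '[[[-0.01,0,-0.05],[0,0,0],0],[[-0.02,0,-0.1],[0,0,0],0],[[-0.03,0,-0.15],[0,0,0],0],[[-0.04,0,-0.2],[0,0,0],0],[[-0.04,0,-0.25],[0,0,0],0],[[-0.05,0,-0.3],[0,0,0],0],[[-0.06,0,-0.35],[0,0,0],0],[[-0.07,0,-0.4],[0,0,0],0]]'
```

```text
time_s: 11.05
position: [0.4878, -0.1464, 0.022]
ee_rot: [180.0, 9.9, -171.1]
ft_force: [-1.4, -0.6, 1.6]
width: -0.0001
time_s: 11.72
position: [0.4882, -0.1463, 0.0262]
ee_rot: [180.0, 9.9, -171.1]
ft_force: [-3.3, 0.5, 2.4]
width: -0.0001
```

```bash

python3 -m inch '[[[0,0,-0.05],[0,0,0],0],[[0,0,-0.1],[0,0,0],0],[[0,0,-0.15],[0,0,0],0],[[0,0,-0.2],[0,0,0],0],[[-0.01,0,-0.25],[0,0,0],0],[[-0.02,0,-0.3],[0,0,0],0],[[-0.03,0,-0.35],[0,0,0],0],[[-0.04,0,-0.4],[0,0,0],0]]'
```

```text
time_s: 12.38
position: [0.4881, -0.1464, 0.0303]
ee_rot: [180.0, 9.9, -171.1]
ft_force: [-4.1, 0.8, 4.4]
width: 0.0002
```

```bash

python3 -m inch '[[[-0.01,0,-0.05],[0,0,0],0],[[-0.02,0,-0.1],[0,0,0],0],[[-0.03,0,-0.15],[0,0,0],0],[[-0.04,0,-0.2],[0,0,0],0],[[-0.04,0,-0.25],[0,0,0],0],[[-0.05,0,-0.3],[0,0,0],0],[[-0.06,0,-0.35],[0,0,0],0],[[-0.07,0,-0.4],[0,0,0],0]]'
```

```text
time_s: 13.05
position: [0.4882, -0.1464, 0.0344]
ee_rot: [180.0, 9.9, -171.1]
ft_force: [-3.6, 0.5, 4.3]
width: -0.0
```

```bash

python3 -m inch '[[[-0.01,0,-0.05],[0,0,0],0],[[-0.02,0,-0.1],[0,0,0],0],[[-0.03,0,-0.15],[0,0,0],0],[[-0.04,0,-0.2],[0,0,0],0],[[-0.04,0,-0.25],[0,0,0],0],[[-0.05,0,-0.3],[0,0,0],0]]'
```

```text
time_s: 13.55
position: [0.4883, -0.1465, 0.0375]
ee_rot: [180.0, 9.9, -171.1]
ft_force: [-3.0, 1.8, 4.9]
width: 0.0
```

Force is still 4 to 5 N and the lever follows the fingertips. On with the last part, more slowly.

```bash

python3 -m inch '[[[0,0,-0.04],[0,0,0],0],[[-0.01,0,-0.08],[0,0,0],0],[[-0.02,0,-0.12],[0,0,0],0],[[-0.03,0,-0.16],[0,0,0],0],[[-0.03,0,-0.2],[0,0,0],0],[[-0.04,0,-0.24],[0,0,0],0],[[-0.05,0,-0.28],[0,0,0],0],[[-0.05,0,-0.32],[0,0,0],0]]'
python3 -m inch '[[[-0.01,0,-0.03],[0,0,0],0],[[-0.01,0,-0.06],[0,0,0],0],[[-0.02,0,-0.09],[0,0,0],0],[[-0.02,0,-0.12],[0,0,0],0],[[-0.03,0,-0.15],[0,0,0],0],[[-0.03,0,-0.18],[0,0,0],0],[[-0.04,0,-0.21],[0,0,0],0],[[-0.04,0,-0.24],[0,0,0],0]]'
```

```text
time_s: 14.22
position: [0.4885, -0.1464, 0.0409]
ee_rot: [180.0, 10.0, -171.1]
ft_force: [-2.7, 3.3, 4.6]
width: 0.0004
time_s: 14.88
position: [0.4888, -0.1467, 0.0433]
ee_rot: [-180.0, 10.0, -171.1]
ft_force: [-0.3, 0.7, 1.3]
width: 0.0002
```

```bash

python3 -m inch '[[[-0.01,0,-0.04],[0,0,0],0],[[-0.01,0,-0.08],[0,0,0],0],[[-0.02,0,-0.12],[0,0,0],0],[[-0.03,0,-0.16],[0,0,0],0],[[-0.03,0,-0.2],[0,0,0],0],[[-0.04,0,-0.24],[0,0,0],0],[[-0.05,0,-0.28],[0,0,0],0],[[-0.05,0,-0.32],[0,0,0],0]]'
```

```text
time_s: 15.55
position: [0.488, -0.1466, 0.0463]
ee_rot: [180.0, 9.9, -171.1]
ft_force: [-0.1, 0.0, -0.8]
width: -0.0
```

Contact is released. I'll back up along the tool axis, which leads away from the can.

```bash

python3 -m inch '[[[0,0,-0.5],[0,0,0],0],[[0,0,-1.5],[0,0,0],0],[[0,0,-3],[0,0,0],0],[[0,0,-5],[0,0,0],0],[[0,0,-7.5],[0,0,0],0],[[0,0,-10],[0,0,0],0],[[0,0,-12],[0,0,0],0],[[0,0,-12],[0,0,0],0]]'
python3 -m inch '[[[2,6,-2],[0,0,0],0],[[4,10,-3],[0,0,0],0],[[5,14,-4],[0,0,0],0],[[5,16,-4],[0,0,0],0],[[5,16,-4],[0,0,0],0],[[5,16,-4],[0,0,0],0],[[5,16,-4],[0,0,0],0],[[5,16,-4],[0,0,0],0]]'
python3 - <<'E'
from h import *
for n in("scene","top"):
    f=eyes.grab_frame(n);im=cv2.cvtColor(f["image"],cv2.COLOR_RGB2BGR);cv2.imwrite(f"pics/{n}5.png",im)
    P=pts(f);Z=P[...,2]
    m=(f["depth"]>0)&(Z>.236)&(np.hypot(P[...,0]-.636,P[...,1]+.12)<.12)
    k,lab,st,ce=cv2.connectedComponentsWithStats(m.astype(np.uint8));j=1+st[1:,4].argmax()
    Q=P[lab==j];print("lid",Q[:,:2].mean(0),Q[:,2].max(),cv2.minEnclosingCircle(Q[:,:2].astype(np.float32)))
    m=(f["depth"]>0)&(Z>.015)&(np.abs(P[...,0]-.6)<.3)&(np.abs(P[...,1]+.15)<.32)
    k,lab,st,ce=cv2.connectedComponentsWithStats(m.astype(np.uint8))
    for j in range(1,k):
        if st[j,4]>60: Q=P[lab==j];print(" obj",ce[j],Q.min(0),Q.max(0))
E
```

```text
time_s: 16.22
position: [0.4703, -0.1515, 0.1703]
ee_rot: [-179.7, 10.4, -171.0]
ft_force: [1.2, -0.5, 0.9]
width: 0.0
time_s: 16.88
position: [0.3879, -0.0012, 0.1954]
ee_rot: [-180.0, 9.9, -171.1]
ft_force: [0.2, -1.0, -0.4]
width: -0.0
lid [ 0.6304 -0.127 ] 0.2533459449088564 ((0.644822895526886, -0.12230008095502853), 0.09948108345270157)
 obj [ 94.2142 127.7681] [ 0.3    -0.066   0.1994] [0.4028 0.043  0.64  ]
 obj [293.9002 248.7774] [ 0.4565 -0.2063  0.015 ] [0.7499 0.0856 0.2533]
 obj [202.1367 213.9453] [0.3921 0.0056 0.0155] [0.4806 0.0958 0.0317]
 obj [318.2689 339.1628] [ 0.6022 -0.3258  0.0152] [ 0.6688 -0.2448  0.2064]
 obj [258.0113 371.0072] [ 0.4645 -0.3559  0.0517] [ 0.5489 -0.2973  0.0617]
lid [ 0.6273 -0.1237] 0.2504490871647729 ((0.6420891880989075, -0.12353469431400299), 0.09702081978321075)
 obj [311.8573 163.1705] [ 0.455  -0.2064  0.0153] [ 0.7489 -0.0422  0.2504]
 obj [365.454 164.766] [ 0.601  -0.3249  0.0155] [ 0.6677 -0.2462  0.2035]
 obj [248.5027 184.574 ] [0.5439 0.0027 0.0151] [0.6262 0.0844 0.1124]
 obj [376.6315 211.6633] [ 0.4606 -0.3691  0.0151] [ 0.5484 -0.2978  0.0628]
 obj [245.629  234.4226] [0.3923 0.0074 0.0154] [0.4778 0.0934 0.0294]
 obj [271.7806 294.3238] [ 0.3    -0.0663  0.245 ] [0.4015 0.0558 0.6384]
```

View pics/scene5.png

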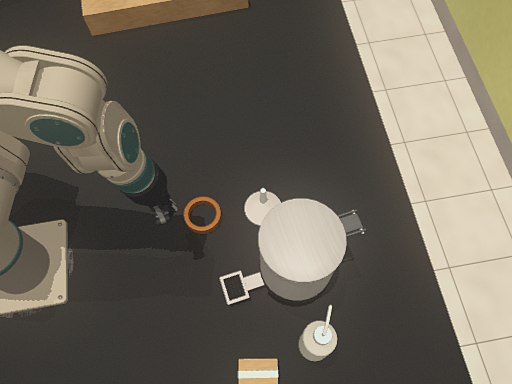

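View pics/top5.png

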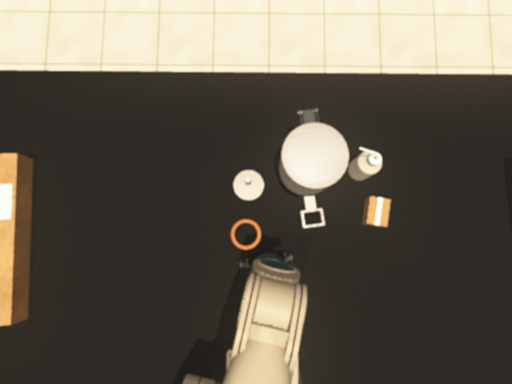

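The lid is shut, the lever is up, and all positions are unchanged to within a millimetre. The arm is clear, so I'm handing in.

```bash
python3 -m inch '[[[0,0,0],[0,0,0],0],[[0,0,0],[0,0,0],0]]'; python3 -c "
from plant import bot; print(bot.hand_in())"
```

```text
time_s: 17.15
position: [0.3875, -0.0013, 0.195]
ee_rot: [180.0, 9.9, -171.2]
ft_force: [-0.0, -0.5, -0.3]
width: -0.0003
the job is handed in; nothing more can be done
None
```

I pressed the lever down to its stop with the shut fingertips and held the lid wide open for about 3.9 s. I then let the lever up over about 4.5 s, took the hand clear and handed in at 17.2 s.

- **Lid open:** at the stop it measured 1.24 rad, with its top edge at 0.42 m. I measured the angle once, at the start of the hold; the fingertip height then stayed within 0.1 mm.
- **Forces:** the highest force in the readings was about 9 N, as the lever met its stop. During the release, readings showed contact until the fingertips were back near the lever's starting height. I took no picture of the lid on its way down.
- **Sideways force:** I saw up to about 4 N sideways on the lever while it moved.
- **Final check:** in the last pictures the lid is shut and the lever is up. The can, wash bottle, carton and tape roll are within about 1 mm of where they began.
- **One disagreement:** in the top view the funnel's measured edges differ from the start by up to 3 mm, while the middle of its outline moved by only about 0.2 pixel. I put this down to depth noise, since the arm did not go near it.

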